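Engage the coupling with the thumbwheel and turn it to the flag

ROBOT

A 6-joint arm with a two-finger parallel gripper is mounted at the origin on a cart in front of the work surface, level with it; the furniture and walls round the work are solid. World frame = base frame: x ahead of the robot, y to its left, z up, the work surface at z = 0. Lengths are in m, angles in degrees, forces in N, time in s.
With the tool pointing down it reaches from about 0.275 to 0.85 m from the base axis. Payload 5.2 kg.
Tool frame: the origin (TCP) lies at the very end of the fingers, on their centre line; the grasp point (between the pads) lies 19 mm behind it; z points along the fingers, y is the line along which they close (so a half turn about z gives the same grasp; the last joint's range is limited). The gripper opens to 85 mm and grips with 20 to 120 N. Pads are 22 mm wide; open, the fingers measure 114 mm over their backs; the gripper's body (76 mm by 85 mm) begins 54 mm behind the grasp point. The pads swing forward as they close: fully open they stand 13 mm farther back than shut.
Start: joints at [53.182, 14.817, 87.949, -0, 77.235, -11.62], TCP at [0.234, 0.498, 0.231] pointing down, gripper open.
Joint ranges: [-179.93, 179.93], [-52.35, 119.4], [10.71, 147.94], [-69.91, 249.91], [12.55, 155.21], [-178.61, 178.61]. Speed limits (degrees/s): [147.25, 147.25, 180, 180, 180, 180].

INTERFACE

Orientations are given as a 3x3 rotation matrix whose columns are the frame's x, y, z axes.
In Python, from rig import manip, viewer gives the robot as it stands. The module is installed in compiled form; this text tells all that it offers.
- The arm moves only by the shell command python3 -m crank 'ROWS' [FORCE]. ROWS is JSON, a list of rows, each an object of numbers: "dx", "dy", "dz": the shift along the tool's x, y, z in cm; "wx", "wy", "wz": the turn, a rotation vector about the tool's x, y, z in rad; "claw": the opening, from -1 (shut) to 1 (fully open). A call has exactly 8 rows; each row shifts and turns the commanded pose from where the row before left it, along the tool's axes as they then stand; what a row does not reach is not made up. A row lasts 1/8 s, in which the tool goes at most 62.5 mm and 10.7 degrees, less where a joint would pass 70% of its speed; a pose out of reach is approached as far as the arm can. A call is refused whole if a number of a shift passes 6.25 or a number of a turn 0.188, either way. A call with a gripper value outside its range is refused whole. The fingers move at their own pace and stop on an object; FORCE is the grip in N (left out, the last holds). Time passes only in rows, so rows that do not move let the fingers close, or fill a call up. It gives the time, the measured TCP pose, the force, the opening and the grip force at its end, in the units of the state.
- manip.read_state(): the state, without advancing time (a new reading comes with each control period).
- viewer.camera(name): name is "side" or "top" or "wrist"; returns a dict with "color" (420x560x3 uint8, red, green, blue), "range_z" (420x560 float32, m along the optical axis (not along the pixel's ray), 0 where there is no reading), "camera_matrix" (3x3 intrinsics, pixels), "origin" and "orientation" of the camera in the world. Camera axes: x right, y down, z forward; pixel columns grow to the right and rows downward; lengths in m; the calibration is good to about 2 mm. A picture is of the moment at which its call begins.
- manip.sign_off(): hands the job in; it is judged then, once.
The state is a dict: "clock": time; "joints": joint angles; "qvel": joint speeds; "joint_efforts": joint torques, N m; "ee_pos": TCP position; "tcp_rot": TCP orientation; "contact_force": force on the tool from outside, world axes, zero at the start; "torque": the same for the moment, N m; "finger_gap": finger opening in m; "gripper_force": force on a finger pad.
Only numpy, scipy, OpenCV 4.12 (cv2) and the standard library are available. Lean on these libraries where they do the work, as an engineer would, in place of code of your own. Each camera call takes 0.05 s, during which the arm holds its last target. There are 200 camera calls.

TASK

Using only a fingertip, gently roll the thumbwheel that sticks up through the slot of the grey setting box until the steel coupling drops fully home over the cross key beneath it, then go on rolling until the coupling's yellow pointer faces the red flag. Turn the coupling only by means of the thumbwheel, never by touching it or the collar it sits in, and leave the bottle, bush, mug and ring beside the box alone.

Things in the scene. Friction and masses are not known exactly. Their poses are not given: they have to be found in the camera images.
- tester: Setting box: a dark base plate (290 x 160 x 8 mm) fixed to the desk, with a grey box (270 x 140 mm, top panel at z = 100 mm) above. Origin at the centre of the plate's underside, x to its far (coupling) end, y left, z up. In the panel: thumbwheel slot (84 mm along x, 18 mm wide) centred at x = -68 mm; spindle, collar and coupling at x = +65 mm. White ticks round the spindle are 10 degrees apart.
- wheel_top (a point): Top of the thumbwheel, 14 mm above the panel; fixed to the box, axes as the tester's. The whole grey box floats on sprung mounts: pressed down it yields from about 4 N and goes 6 mm down to a hard stop (at about 13 N). The fingertip drives the wheel by friction, along x; a touch under about 4 N may slip. No end stops; the wheel stays where it is left.
- spindle_top (a point): Centre of the upper face of the spindle's cross key, 26 mm above the panel, under the coupling; fixed point, axes as the tester's. The key's four arms are 8 mm wide, 25 mm long, so it fits the coupling every 90 degrees (+-0.12 rad of play); at the start it is 0.2 to 1.15 rad short of dropping in, either way; how much is not told or seen: roll until it drops.
- hub: Loose steel coupling, 56 mm diameter, 82 mm high, upright in the collar. Origin at the centre of its underside, z up; its -x carries the pointer. A cross keyway below is 12.5 mm wide. It starts resting on the key top (origin level with spindle_top); home is 12 mm lower. Collar friction holds it until the key engages; then it turns with the spindle (0.15 rad of play each way) and stays put.
- pointer_tip (a point): Tip of the yellow pointer on the coupling, 62 mm from its axis, 44 mm above its underside. At the start it points along the tester's -x, to the thumbwheel.
- flag_face (a point): Point in front of the red flag (upright plate 10 mm wide, 65 mm high) where the pointer tip belongs: 62 mm from the spindle axis, 58 mm above the panel. The flag stands 0.45 to 1.05 rad anticlockwise (seen from above) from the pointer's starting direction and stays there.
- collar: Dark steel collar round the foot of the coupling, 75 mm in diameter, 48 mm high, with two pairs of posts to 75 mm that hold the coupling's ears. Origin on the spindle axis at the panel. Not to be touched.
- wheel: The thumbwheel: black rubber disc, 100 mm diameter, 14 mm wide, grey ribs, four of them white; origin at its centre, axle along the tester's y; its orientation shows how far it has turned. It turns the spindle by a 2:1 gear (50 mm of rim = 0.5 rad of spindle); rolling its top towards the tester's -x turns the spindle anticlockwise seen from above.
- oil_bottle: Oil bottle, 45 mm wide, 158 mm high, standing right of the box; origin at the centre of its underside. Bystander.
- bush: Dark steel bush, 34 mm in diameter, 74 mm high, standing right of the box; origin under its centre. Bystander.
- mug: White mug, 95 mm high, left of the box; origin under its centre. Bystander.
- ring: Steel flange ring, 92 mm in diameter, 31 mm high, lying right of the box; origin under its centre. Bystander.
Not all that is in view belongs to the job. There is more than one size of the hub; the one meant has the size given above.

How it is judged:
By the outcome, as a careful person would: the job done as asked, in the order asked, and still so for the second after the job is handed in, with the robot touching nothing.
It also fails if it takes over 58 s, if anything falls off the work surface, if the arm or the gripper's body presses on something with over 40 N, if the wrist force passes 120 N, or if a joint passes its speed limit or range.

## Working session

There is one attempt and no reset: what is moved stays moved. The work goes in short steps, Python scripts to look and compute and a shell command to move; the robot and the scene stay as the last step left them, time stands still between calls to the robot, and variables do not carry over. Pictures are saved under pics/ and viewed, at most 10 in all, crops included, and the job is handed in when it is done.

```bash
mkdir -p pics; cat > h.py <<'E'
from rig import manip, viewer
import numpy as np, cv2
def shot(name,fn):
    c=viewer.camera(name); np.savez('pics/'+fn+'.npz',**c); cv2.imwrite('pics/'+fn+'.png',c['color'][:,:,::-1]); return c
def cloud(c):
    z=c['range_z']; K=np.array(c['camera_matrix']); h,w=z.shape
    u,v=np.meshgrid(np.arange(w),np.arange(h))
    P=np.stack([(u-K[0,2])/K[0,0]*z,(v-K[1,2])/K[1,1]*z,z],-1)
    W=P@np.array(c['orientation']).T+np.array(c['origin']); W[z==0]=np.nan; return W
E
python3 - <<'E'
from h import *
a=shot('top','top1'); b=shot('side','side1')
for c in(a,b): print(c['camera_matrix'],c['origin'],c['orientation'])
s=manip.read_state(); print(s['clock'],s['ee_pos'],s['tcp_rot'],s['contact_force'])
cv2.imwrite('pics/both1.png',cv2.resize(np.hstack([a['color'],b['color']])[:,:,::-1],(800,300)))
E
```

```text
[[397.29303295   0.         271.29321533]
 [  0.         397.29303295 202.69222455]
 [  0.           0.           1.        ]] [ 0.33249667 -0.07522465  1.19317086] [[-0.01031488 -0.98008413  0.19831467]
 [-0.99984144  0.01298783  0.01218229]
 [-0.01451535 -0.19815756 -0.98006269]]
[[422.58585933   0.         274.97605586]
 [  0.         422.58585933 211.11015646]
 [  0.           0.           1.        ]] [0.9716701  0.53249626 1.06293391] [[-0.81380363  0.45097849 -0.36652702]
 [ 0.58112693  0.63574058 -0.50806044]
 [ 0.00389177 -0.62646015 -0.77944374]]
0.1 [0.2338656  0.49726707 0.23055469] [[-9.04845999e-01  4.25737899e-01 -9.79730628e-04]
 [ 4.25738912e-01  9.04845046e-01 -1.34971799e-03]
 [ 3.11878305e-04 -1.63839637e-03 -9.99998609e-01]] [ 0.3180285   0.30745818 -0.37619227]
```

View pics/top1.png

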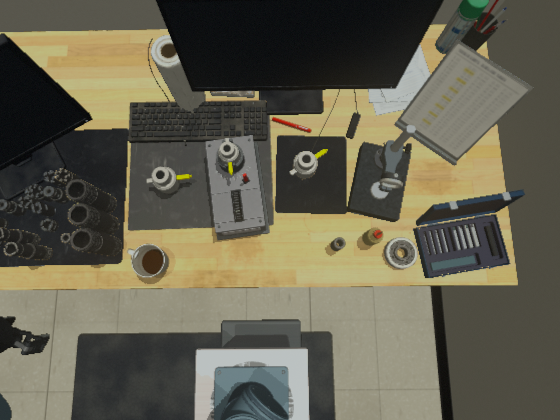

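View pics/side1.png

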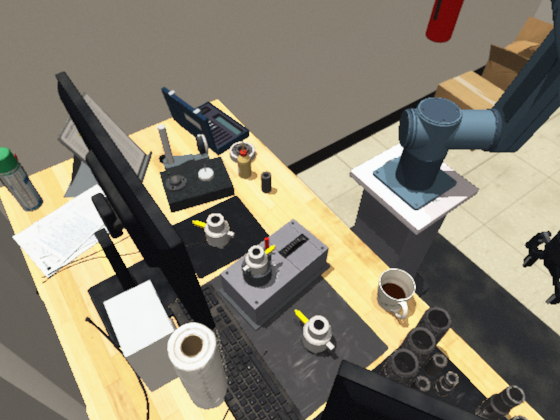

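The top view shows the box at about (237,185), with its wheel slot at (236,205), its coupling at (229,152), its pointer at (231,170) and the red flag at (245,178). Loose couplings stand at (163,178) and (306,162). The one meant is (229,152), because it sits in the box's collar. I'll confirm that in a crop and measure.

```bash
python3 - <<'E'
from h import *
c=dict(np.load('pics/top1.npz')); W=cloud(c)
z=W[:,:,2]; m=(abs(z-0.1)<0.006); m[:,:195]=0;m[:,280:]=0;m[:120]=0;m[250:]=0
P=W[m]; r=cv2.minAreaRect(P[:,:2].astype(np.float32)); print(r,np.median(P[:,2]),m.sum())
b=cv2.boxPoints(r); print(b)
hsv=cv2.cvtColor(c['color'],cv2.COLOR_RGB2HSV)
reg=np.zeros(m.shape,bool); reg[120:250,195:280]=1
for n,q in(('yel',(abs(hsv[...,0].astype(int)-28)<8)&(hsv[...,1]>150)&(hsv[...,2]>100)),('red',((hsv[...,0]<6)|(hsv[...,0]>174))&(hsv[...,1]>150))):
    q=q&reg; print(n,[ (tuple(p),W[p[0],p[1]].round(3)) for p in np.argwhere(q)][::4])
im=cv2.resize(c['color'][125:245,190:285,::-1],None,fx=5,fy=5,interpolation=cv2.INTER_CUBIC)
s=dict(np.load('pics/side1.npz')); im2=cv2.resize(s['color'][205:325,210:340,::-1],(325,300),interpolation=cv2.INTER_CUBIC)
im2=np.vstack([im2,np.zeros((300,325,3),np.uint8)])
cv2.imwrite('pics/crop1.png',np.hstack([im,im2]))
# other things' heights near: wheel
q=(z>0.108)&reg
print([(tuple(p),W[p[0],p[1]].round(3)) for p in np.argwhere(q) if p[0]>185][::6])
E
```

```text
((0.6153081655502319, 0.043424490839242935), (0.2707926332950592, 0.1401841640472412), 7.466867923736572) 0.0995513873268209 3626
[[ 0.4719513   0.09532707]
 [ 0.49016863 -0.04366836]
 [ 0.758665   -0.00847809]
 [ 0.7404477   0.13051733]]
yel [((np.int64(162), np.int64(229)), array([0.653, 0.05 , 0.169])), ((np.int64(163), np.int64(229)), array([0.649, 0.05 , 0.173])), ((np.int64(164), np.int64(229)), array([0.646, 0.05 , 0.172])), ((np.int64(165), np.int64(229)), array([0.644, 0.05 , 0.171])), ((np.int64(166), np.int64(229)), array([0.64 , 0.049, 0.174])), ((np.int64(167), np.int64(228)), array([0.644, 0.055, 0.153])), ((np.int64(167), np.int64(232)), array([0.638, 0.042, 0.172])), ((np.int64(168), np.int64(231)), array([0.635, 0.044, 0.172])), ((np.int64(169), np.int64(230)), array([0.631, 0.046, 0.176])), ((np.int64(170), np.int64(230)), array([0.629, 0.047, 0.173])), ((np.int64(171), np.int64(230)), array([0.626, 0.046, 0.176])), ((np.int64(172), np.int64(230)), array([0.624, 0.047, 0.172])), ((np.int64(173), np.int64(231)), array([0.622, 0.044, 0.171]))]
red [((np.int64(120), np
[... 762 characters left out ...]
p.int64(200), np.int64(235)), array([0.561, 0.04 , 0.108])), ((np.int64(201), np.int64(236)), array([0.556, 0.036, 0.116])), ((np.int64(202), np.int64(237)), array([0.554, 0.033, 0.113])), ((np.int64(203), np.int64(238)), array([0.551, 0.031, 0.113])), ((np.int64(205), np.int64(235)), array([0.545, 0.039, 0.117])), ((np.int64(206), np.int64(236)), array([0.543, 0.036, 0.114])), ((np.int64(207), np.int64(237)), array([0.54 , 0.033, 0.116])), ((np.int64(208), np.int64(238)), array([0.537, 0.031, 0.112])), ((np.int64(209), np.int64(239)), array([0.535, 0.028, 0.111])), ((np.int64(211), np.int64(236)), array([0.53 , 0.036, 0.109])), ((np.int64(212), np.int64(237)), array([0.526, 0.034, 0.111]))]
```

View pics/crop1.png

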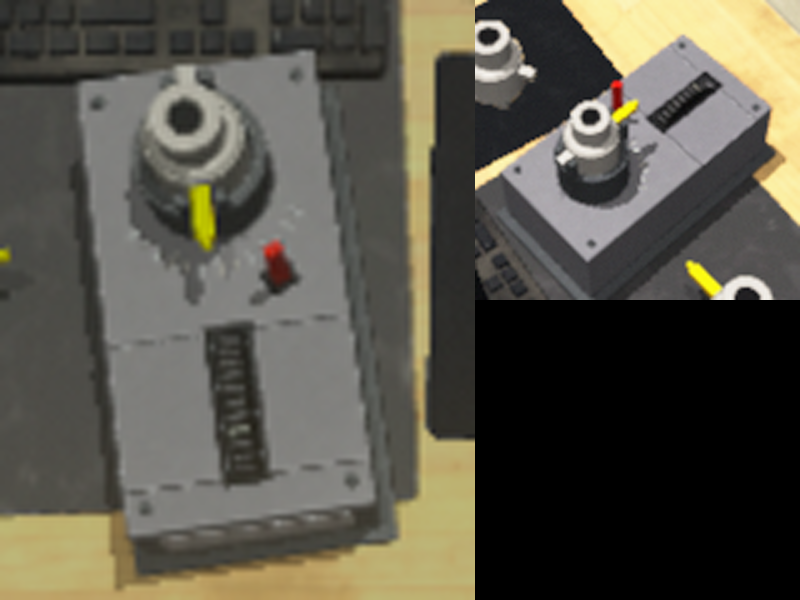

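The tester centre is about (0.615, 0.043) with a yaw of 7.5°. That puts the wheel top at (0.548, 0.035, 0.114) and the flag about 0.47 rad from the pointer. The crop confirms the coupling in the collar, with its pointer towards the wheel. I'll go above the wheel with the gripper shut.

```bash
python3 -m crank '[{"dx":-5,"dy":-2.9,"claw":-1},{"dx":-5,"dy":-2.9,"claw":-1},{"dx":-5,"dy":-2.9,"claw":-1},{"dx":-5,"dy":-2.9,"claw":-1},{"dx":-5,"dy":-2.9,"claw":-1},{"dx":-5,"dy":-2.9,"claw":-1},{"dx":-5,"dy":-2.9,"claw":-1},{"dx":-5,"dy":-2.9,"claw":-1}]' 20
python3 -m crank '[{"wz":-0.143,"claw":-1},{"wz":-0.143,"claw":-1},{"wz":-0.143,"claw":-1},{"wz":-0.143,"claw":-1},{"claw":-1},{"claw":-1},{"claw":-1},{"claw":-1}]'
python3 - <<'E'
from h import *
s=manip.read_state(); R=np.array(s['tcp_rot']); p=np.array(s['ee_pos'])
print(p,R.round(3),s['contact_force'],s['joints'])
print('to wheel top, tool cm',100*R.T@(np.array([.548,.0346,.114])-p))
c=shot('wrist','w1'); print(c['origin'],c['camera_matrix'][0])
E
```

```text
[0.2338656  0.49726707 0.23055469] [[-0.905  0.426 -0.001]
 [ 0.426  0.905 -0.001]
 [ 0.    -0.002 -1.   ]] [ 0.3180285   0.30745818 -0.37619227] [ 5.31808275e+01  1.48548457e+01  8.80055747e+01 -1.44342633e-03
  7.72351280e+01 -1.16214226e+01]
to wheel top, tool cm [-48.12549808 -28.47121201  11.68712306]
[0.16926315 0.52948642 0.37342571] [373.28318254   0.         286.2351835 ]validation failed for argument at $[0]...
validation failed for argument at $[0]...
```

View pics/w1.png

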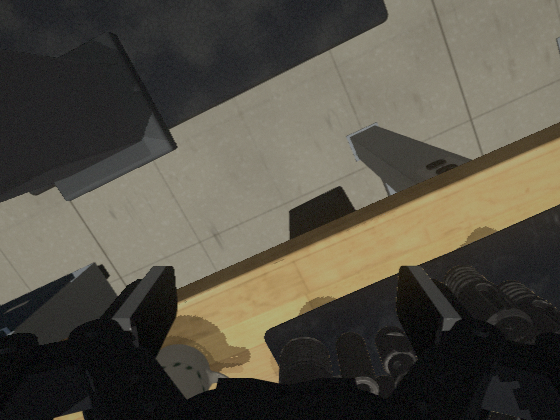

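The calls were refused and the arm has not moved; the view shows the floor and desk edge below the start pose. Each row probably needs all seven keys, so I'll write them all.

```bash
python3 -m crank '[{"dx":-5,"dy":-2.9,"dz":0,"wx":0,"wy":0,"wz":0,"claw":-1},{"dx":-5,"dy":-2.9,"dz":0,"wx":0,"wy":0,"wz":0,"claw":-1},{"dx":-5,"dy":-2.9,"dz":0,"wx":0,"wy":0,"wz":0,"claw":-1},{"dx":-5,"dy":-2.9,"dz":0,"wx":0,"wy":0,"wz":0,"claw":-1},{"dx":-5,"dy":-2.9,"dz":0,"wx":0,"wy":0,"wz":0,"claw":-1},{"dx":-5,"dy":-2.9,"dz":0,"wx":0,"wy":0,"wz":0,"claw":-1},{"dx":-5,"dy":-2.9,"dz":0,"wx":0,"wy":0,"wz":0,"claw":-1},{"dx":-5,"dy":-2.9,"dz":0,"wx":0,"wy":0,"wz":0,"claw":-1}]' 20 && python3 -m crank '[{"dx":0,"dy":0,"dz":0,"wx":0,"wy":0,"wz":-0.143,"claw":-1},{"dx":0,"dy":0,"dz":0,"wx":0,"wy":0,"wz":-0.143,"claw":-1},{"dx":0,"dy":0,"dz":0,"wx":0,"wy":0,"wz":-0.143,"claw":-1},{"dx":0,"dy":0,"dz":0,"wx":0,"wy":0,"wz":-0.143,"claw":-1},{"dx":0,"dy":0,"dz":0,"wx":0,"wy":0,"wz":0,"claw":-1},{"dx":0,"dy":0,"dz":0,"wx":0,"wy":0,"wz":0,"claw":-1},{"dx":0,"dy":0,"dz":0,"wx":0,"wy":0,"wz":0,"claw":-1},{"dx":0,"dy":0,"dz":0,"wx":0,"wy":0,"wz":0,"claw":-1}]' && python3 - <<'E'
from h import *
s=manip.read_state(); R=np.array(s['tcp_rot']); p=np.array(s['ee_pos'])
print(p,R.round(3),s['contact_force'],s['joints'])
print('to wheel top, tool cm',100*R.T@(np.array([.548,.0346,.114])-p))
c=shot('wrist','w2'); print(c['origin'],c['camera_matrix'][0])
E
```

```text
clock: 1.15
ee_pos: [0.498, 0.1157, 0.2312]
tcp_rot: [[-0.905, 0.426, -0.0], [0.426, 0.905, 0.0], [0.0, 0.0, -1.0]]
contact_force: [0.8, 0.3, -0.3]
finger_gap: -0.0001
gripper_force: 0.0
clock: 2.15
ee_pos: [0.4973, 0.1175, 0.2313]
tcp_rot: [[-0.991, -0.131, -0.0], [-0.131, 0.991, -0.0], [0.0, -0.0, -1.0]]
contact_force: [0.1, 0.1, 0.7]
finger_gap: -0.0002
gripper_force: 0.0
[0.49729094 0.1174526  0.23128696] [[-0.991 -0.131 -0.   ]
 [-0.131  0.991 -0.   ]
 [ 0.    -0.    -1.   ]] [0.09655409 0.08466769 0.74344154] [ 7.66366835e-01  1.07889598e+01  9.31708487e+01 -1.54708289e-03
  7.60428466e+01 -9.67657758e+01]
to wheel top, tool cm [-3.94161783 -8.87826163 11.72868518]
[0.42636369 0.10962428 0.37415356] [373.28318254   0.         286.2351835 ]
```

```bash
python3 -m crank '[{"dx":-1.3,"dy":-2.2,"dz":0,"wx":0,"wy":0,"wz":0,"claw":-1},{"dx":-1.3,"dy":-2.2,"dz":0,"wx":0,"wy":0,"wz":0,"claw":-1},{"dx":-1.3,"dy":-2.2,"dz":1.5,"wx":0,"wy":0,"wz":0,"claw":-1},{"dx":-1.2,"dy":-2.3,"dz":2,"wx":0,"wy":0,"wz":0,"claw":-1},{"dx":0,"dy":0,"dz":3,"wx":0,"wy":0,"wz":0,"claw":-1},{"dx":0,"dy":0,"dz":3.2,"wx":0,"wy":0,"wz":0,"claw":-1},{"dx":0,"dy":0,"dz":0,"wx":0,"wy":0,"wz":0,"claw":-1},{"dx":0,"dy":0,"dz":0,"wx":0,"wy":0,"wz":0,"claw":-1}]' && python3 - <<'E'
from h import *
c=shot('wrist','w3'); print(manip.read_state()['contact_force'])
W=cloud(c); print(W[::40,::40,2].round(2))
E
```

```text
clock: 3.2
ee_pos: [0.5603, 0.0354, 0.1347]
tcp_rot: [[-0.991, -0.131, 0.0], [-0.131, 0.991, -0.0], [-0.0, -0.0, -1.0]]
contact_force: [0.3, -0.5, 0.1]
finger_gap: 0.0001
gripper_force: 0.0
[ 0.736422   -0.49038039 -0.37665451]
[[ 0.   -0.    0.    0.    0.    0.   -0.    0.    0.    0.    0.    0.
  -0.    0.  ]
 [-0.    0.    0.   -0.   -0.   -0.   -0.   -0.    0.    0.   -0.   -0.
   0.    0.  ]
 [ 0.    0.    0.   -0.    0.1   0.1   0.1   0.1   0.1   0.1   0.1   0.1
  -0.   -0.  ]
 [ 0.    0.    0.   -0.    0.1   0.1   0.1   0.1   0.1   0.1   0.1   0.
   0.   -0.  ]
 [ 0.    0.    0.    0.    0.1   0.1   0.1   0.1   0.1   0.1   0.1   0.
   0.    0.  ]
 [ 0.    0.    0.    0.    0.1   0.1   0.1   0.11  0.1   0.1   0.1   0.
   0.    0.  ]
 [ 0.    0.    0.    0.    0.1   0.1   0.1   0.12  0.1   0.1   0.1   0.
   0.    0.  ]
 [ 0.03  0.01  0.    0.    0.1   0.1   0.1   0.16  0.16  0.1   0.1   0.
   0.    0.  ]
 [ 0.07  0.06  0.    0.    0.19  0.19  0.19  0.18  0.19  0.19  0.19  0.
   0.    0.04]
 [ 0.07  0.    0.2   0.2   0.2   0.19  0.21  0.18  0.21  0.21  0.1   0.2
   0.2   0.06]
 [ 0.    0.22  0.22  0.21  0.2   0.22  0.22  0.22  0.22  0.22  0.2   0.21
   0.21  0.22]]
```

View pics/w3.png

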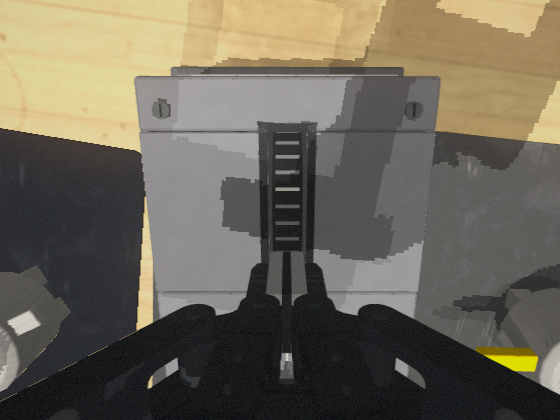

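The finger is centred on the wheel: finger at col 287, wheel at cols 275–300, white rib at (287,188). Next I'll press 3 mm and make a first stroke.

```bash
python3 -m crank '[{"dx":0,"dy":0,"dz":1.6,"wx":0,"wy":0,"wz":0,"claw":-1},{"dx":0,"dy":0,"dz":0.6,"wx":0,"wy":0,"wz":0,"claw":-1},{"dx":0,"dy":0,"dz":0.2,"wx":0,"wy":0,"wz":0,"claw":-1},{"dx":0,"dy":0,"dz":0,"wx":0,"wy":0,"wz":0,"claw":-1},{"dx":0.2,"dy":0,"dz":0,"wx":0,"wy":0,"wz":0,"claw":-1},{"dx":0.4,"dy":0,"dz":0,"wx":0,"wy":0,"wz":0,"claw":-1},{"dx":0.4,"dy":0,"dz":0,"wx":0,"wy":0,"wz":0,"claw":-1},{"dx":0.2,"dy":0,"dz":0,"wx":0,"wy":0,"wz":0,"claw":-1}]' && cat >> h.py <<'E'
def yel(c=None):
    # hub height + pointer angle (acw from tester -x), from top and side
    S=np.array([.6797,.0519]); yaw=np.radians(7.47); out=[]
    for n in('top','side'):
        c=viewer.camera(n); W=cloud(c); h=cv2.cvtColor(c['color'],cv2.COLOR_RGB2HSV)
        d=np.hypot(W[...,0]-S[0],W[...,1]-S[1])
        q=(abs(h[...,0].astype(int)-28)<8)&(h[...,1]>150)&(h[...,2]>90)&(d<.075)&(d>.03)&(W[...,2]>.12)
        P=W[q]; top=(d<.03)&(W[...,2]>.15)
        v=P[:,:2]-S
        a=np.arctan2(v[:,1],v[:,0])-yaw-np.pi; a=(a+np.pi)%(2*np.pi)-np.pi
        out.append((n,int(q.sum()),'ang',round(float(np.median(a)),3) if len(a) else None,'pz',round(float(np.median(P[:,2])),4) if len(a) else None,'topz',round(float(np.nanpercentile(W[top][:,2],90)),4) if top.any() else None))
    return out
E
python3 - <<'E'
from h import *
s=manip.read_state(); print(s['contact_force'],s['ee_pos']); print(yel()); c=shot('wrist','w4')
cv2.imwrite('pics/w4c.png',c['color'][110:290,230:340,::-1].repeat(3,0).repeat(3,1))
E
```

```text
clock: 4.25
ee_pos: [0.5492, 0.0346, 0.1118]
tcp_rot: [[-0.991, -0.132, 0.004], [-0.132, 0.991, 0.0], [-0.004, -0.001, -1.0]]
contact_force: [1.0, 1.4, 6.9]
finger_gap: 0.0
gripper_force: 3.6
[1.00813335 1.43492359 6.92223722] [0.5491592  0.03459336 0.11180174]
[('top', 0, 'ang', None, 'pz', None, 'topz', 0.2076), ('side', 41, 'ang', 0.093, 'pz', 0.1711, 'topz', 0.2067)]
```

View pics/w4c.png

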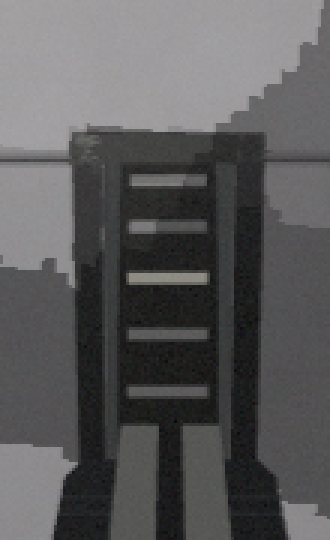

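```bash
cat >> h.py <<'E'
C=np.array([.5479,.0346]);ux=np.array([np.cos(np.radians(7.47)),np.sin(np.radians(7.47))])
def ribs(c):
    W=cloud(c); g=c['color'].astype(float).mean(2); u=287; s=g[:,280:295].mean(1); out=[]
    for r in range(100,300):
        if s[r]>110 and s[r]==s[r-3:r+4].max():
            p=np.nanmedian(W[r,282:293],0); x=(p[:2]-C)@ux
            if p[2]>.098 and abs(x)<.045: out.append((r,int(s[r]),round(float(np.degrees(np.arctan2(x,p[2]-.064))),1)))
    return out
E
python3 - <<'E'
from h import *
for n in('w3','w4'): print(n,ribs(dict(np.load(f'pics/{n}.npz'))))
E
python3 -m crank '[{"dx":0.3,"dy":0,"dz":0,"wx":0,"wy":0,"wz":0,"claw":-1},{"dx":0.4,"dy":0,"dz":0,"wx":0,"wy":0,"wz":0,"claw":-1},{"dx":0.4,"dy":0,"dz":0.02,"wx":0,"wy":0,"wz":0,"claw":-1},{"dx":0.4,"dy":0,"dz":0.05,"wx":0,"wy":0,"wz":0,"claw":-1},{"dx":0.4,"dy":0,"dz":0.05,"wx":0,"wy":0,"wz":0,"claw":-1},{"dx":0.3,"dy":0,"dz":0.05,"wx":0,"wy":0,"wz":0,"claw":-1},{"dx":0,"dy":0,"dz":0,"wx":0,"wy":0,"wz":0,"claw":-1},{"dx":0,"dy":0,"dz":0,"wx":0,"wy":0,"wz":0,"claw":-1}]'
python3 - <<'E'
from h import *
print(yel()); print(ribs(shot('wrist','w5')))
E
```

```text
w3 [(143, 131, -46.2), (155, 140, -38.5), (171, 133, -29.6), (189, 146, -20.0)]
w4 [(201, 137, -34.0)]
clock: 5.4
ee_pos: [0.5262, 0.0316, 0.1096]
tcp_rot: [[-0.991, -0.132, 0.001], [-0.132, 0.991, -0.0], [-0.001, -0.0, -1.0]]
contact_force: [-1.6, 0.5, 7.0]
finger_gap: -0.0002
gripper_force: 3.6
[('top', 0, 'ang', None, 'pz', None, 'topz', 0.2068), ('side', 42, 'ang', 0.087, 'pz', 0.1712, 'topz', 0.2065)]
[]
```

No slip: 12 mm of stroke turned the wheel by 14°. It has not dropped after about 34 mm, so I'll lift, go back and roll again.

```bash
python3 -m crank '[{"dx":0,"dy":0,"dz":-1.2,"wx":0,"wy":0,"wz":0,"claw":-1},{"dx":-3.6,"dy":0,"dz":0,"wx":0,"wy":0,"wz":0,"claw":-1},{"dx":0,"dy":0,"dz":0.6,"wx":0,"wy":0,"wz":0,"claw":-1},{"dx":0,"dy":0,"dz":0.43,"wx":0,"wy":0,"wz":0,"claw":-1},{"dx":0,"dy":0,"dz":0,"wx":0,"wy":0,"wz":0,"claw":-1},{"dx":0.4,"dy":0,"dz":0,"wx":0,"wy":0,"wz":0,"claw":-1},{"dx":0.4,"dy":0,"dz":0,"wx":0,"wy":0,"wz":0,"claw":-1},{"dx":0.4,"dy":0,"dz":0,"wx":0,"wy":0,"wz":0,"claw":-1}]'
python3 - <<'E'
from h import *
print(yel()); print(ribs(shot('wrist','w6')))
E
python3 -m crank '[{"dx":0.4,"dy":0,"dz":0,"wx":0,"wy":0,"wz":0,"claw":-1},{"dx":0.4,"dy":0,"dz":0,"wx":0,"wy":0,"wz":0,"claw":-1},{"dx":0.4,"dy":0,"dz":0.02,"wx":0,"wy":0,"wz":0,"claw":-1},{"dx":0,"dy":0,"dz":0,"wx":0,"wy":0,"wz":0,"claw":-1},{"dx":0.4,"dy":0,"dz":0.05,"wx":0,"wy":0,"wz":0,"claw":-1},{"dx":0.4,"dy":0,"dz":0.05,"wx":0,"wy":0,"wz":0,"claw":-1},{"dx":0.4,"dy":0,"dz":0.05,"wx":0,"wy":0,"wz":0,"claw":-1},{"dx":0,"dy":0,"dz":0,"wx":0,"wy":0,"wz":0,"claw":-1}]'
python3 - <<'E'
from h import *
print(yel()); print(ribs(shot('wrist','w7')))
E
```

```text
clock: 6.55
ee_pos: [0.5501, 0.0345, 0.1116]
tcp_rot: [[-0.991, -0.132, 0.003], [-0.132, 0.991, -0.0], [-0.003, -0.001, -1.0]]
contact_force: [1.0, 1.1, 7.0]
finger_gap: 0.0
gripper_force: 3.7
[('top', 0, 'ang', None, 'pz', None, 'topz', 0.2068), ('side', 43, 'ang', 0.077, 'pz', 0.1709, 'topz', 0.2063)]
[]
clock: 7.7
ee_pos: [0.5248, 0.0313, 0.1093]
tcp_rot: [[-0.991, -0.132, -0.0], [-0.132, 0.991, -0.0], [0.0, -0.0, -1.0]]
contact_force: [-2.2, -0.2, 7.4]
finger_gap: -0.0002
gripper_force: 3.6
[('top', 0, 'ang', None, 'pz', None, 'topz', 0.1953), ('side', 35, 'ang', 0.092, 'pz', 0.1597, 'topz', 0.1955)]
[]
```

The coupling has dropped: its top went from 0.2068 to 0.1953. Another 36 mm can't overshoot, so I'll roll on and meanwhile compute the flag angle.

```bash
python3 -m crank '[{"dx":0,"dy":0,"dz":-1.2,"wx":0,"wy":0,"wz":0,"claw":-1},{"dx":-3.6,"dy":0,"dz":0,"wx":0,"wy":0,"wz":0,"claw":-1},{"dx":0,"dy":0,"dz":0.6,"wx":0,"wy":0,"wz":0,"claw":-1},{"dx":0,"dy":0,"dz":0.43,"wx":0,"wy":0,"wz":0,"claw":-1},{"dx":0,"dy":0,"dz":0,"wx":0,"wy":0,"wz":0,"claw":-1},{"dx":0.4,"dy":0,"dz":0,"wx":0,"wy":0,"wz":0,"claw":-1},{"dx":0.4,"dy":0,"dz":0,"wx":0,"wy":0,"wz":0,"claw":-1},{"dx":0.4,"dy":0,"dz":0,"wx":0,"wy":0,"wz":0,"claw":-1}]'
python3 -m crank '[{"dx":0.4,"dy":0,"dz":0,"wx":0,"wy":0,"wz":0,"claw":-1},{"dx":0.4,"dy":0,"dz":0,"wx":0,"wy":0,"wz":0,"claw":-1},{"dx":0.4,"dy":0,"dz":0.02,"wx":0,"wy":0,"wz":0,"claw":-1},{"dx":0.4,"dy":0,"dz":0.05,"wx":0,"wy":0,"wz":0,"claw":-1},{"dx":0.4,"dy":0,"dz":0.05,"wx":0,"wy":0,"wz":0,"claw":-1},{"dx":0.4,"dy":0,"dz":0.05,"wx":0,"wy":0,"wz":0,"claw":-1},{"dx":0,"dy":0,"dz":0,"wx":0,"wy":0,"wz":0,"claw":-1},{"dx":0,"dy":0,"dz":-1.2,"wx":0,"wy":0,"wz":0,"claw":-1}]'
python3 - <<'E'
from h import *
print(yel())
S=np.array([.6797,.0519]); yaw=np.radians(7.47)
def px(c,P): 
    q=np.array(c['orientation']).T@(np.array(P)-c['origin']); q=np.array(c['camera_matrix'])@q; return q[:2]/q[2]
def pt(a,r,z): return [*(S+r*np.array([np.cos(a+yaw+np.pi),np.sin(a+yaw+np.pi)])),z]
for n in('top1','side1'):
    c=dict(np.load(f'pics/{n}.npz')); W=cloud(c); h=cv2.cvtColor(c['color'],cv2.COLOR_RGB2HSV)
    d=np.hypot(*np.moveaxis(W[...,:2]-S,-1,0)); red=((h[...,0]<8)|(h[...,0]>172))&(h[...,1]>120)&(h[...,2]>60)&(d<.1)&(W[...,2]>.11)
    P=W[red]; v=P[:,:2]-S; a=(np.arctan2(v[:,1],v[:,0])-yaw-np.pi+np.pi)%(2*np.pi)-np.pi
    print(n,red.sum(),'ang',np.percentile(a,[10,50,90]).round(3),'r',np.percentile(np.hypot(*v.T),[10,50,90]).round(4))
    m=np.argwhere(red); lo=m[m[:,0]<m[:,0].min()+4].mean(0)[::-1]; print('red top px',lo,'all',m.mean(0)[::-1])
    for t in(.4,.45,.5,.55,.6): print(t,'flag pred top r.067,r.072',px(c,pt(t,.067,.163)).round(1),px(c,pt(t,.072,.163)).round(1))
    yl=(abs(h[...,0].astype(int)-28)<8)&(h[...,1]>150)&(h[...,2]>90)&(d<.075)&(W[...,2]>.12); m=np.argwhere(yl)
    print('yel',m[m[:,0].argmax()][::-1],m[m[:,0].argmin()][::-1],m[m[:,1].argmax()][::-1],'pred tip',px(c,pt(0,.062,.170)))
c=shot('side','side2')
cv2.imwrite('pics/side2c.png',cv2.resize(c['color'][215:315,215:345,::-1],None,fx=6,fy=6,interpolation=cv2.INTER_CUBIC))
E
```

```text
clock: 8.85
ee_pos: [0.5499, 0.0346, 0.1116]
tcp_rot: [[-0.991, -0.132, 0.003], [-0.132, 0.991, -0.0], [-0.003, -0.001, -1.0]]
contact_force: [2.3, 0.6, 7.8]
finger_gap: -0.0
gripper_force: 3.7
clock: 9.85
ee_pos: [0.5238, 0.0316, 0.1201]
tcp_rot: [[-0.991, -0.132, -0.003], [-0.132, 0.991, 0.0], [0.003, 0.001, -1.0]]
contact_force: [-0.4, 0.2, 0.4]
finger_gap: -0.0004
gripper_force: 0.0
[('top', 0, 'ang', None, 'pz', None, 'topz', 0.198), ('side', 32, 'ang', 0.418, 'pz', 0.1615, 'topz', 0.1971)]
top1 27 ang [0.423 0.465 0.522] r [0.0734 0.0763 0.0775]
red top px [244.27272727 174.72727273] all [244.92592593 177.11111111]
0.4 flag pred top r.067,r.072 [241.1 173.6] [242.  175.1]
0.45 flag pred top r.067,r.072 [242.1 172.9] [243.1 174.4]
0.5 flag pred top r.067,r.072 [243.2 172.2] [244.2 173.7]
0.55 flag pred top r.067,r.072 [244.1 171.5] [245.3 172.9]
0.6 flag pred top r.067,r.072 [245.1 170.7] [246.3 172. ]
yel [231 174] [229 162] [232 166] pred tip [231.16984328 174.32690863]
side1 41 ang [0.456 0.502 0.551] r [0.0692 0.0704 0.0757]
red top px [266.25   239.5625] all [266.31707317 242.68292683]
0.4 flag pred top r.067,r.072 [268.1 241.7] [268.9 240.2]
0.45 flag pred top r.067,r.072 [266.9 241.3] [267.6 239.8]
0.5 flag pred top r.067,r.072 [265.7 240.9] [266.3 239.4]
0.55 flag pred top r.067,r.072 [264.4 240.6] [265.  239.1]
0.6 flag pred top r.067,r.072 [263.2 240.3] [263.6 238.8]
yel [266 253] [271 246] [274 246] pred tip [275.04975976 246.26630425]
```

View pics/side2c.png

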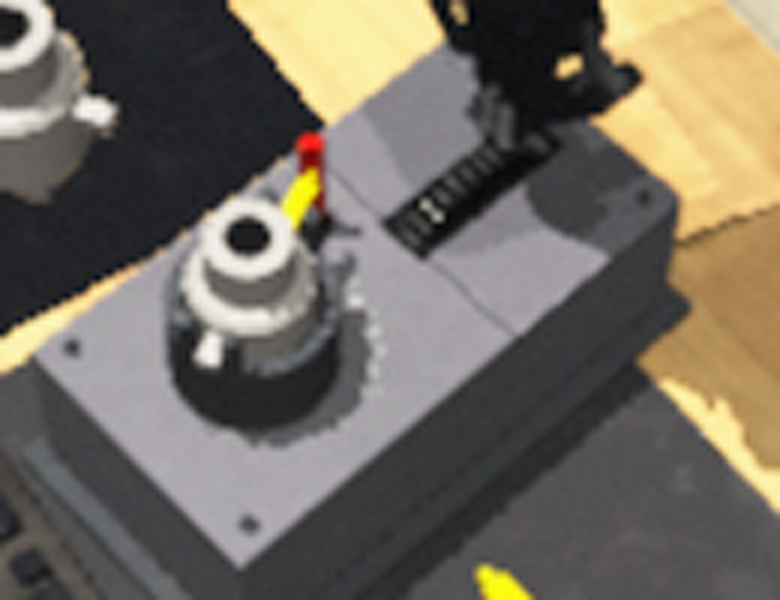

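The side view shows the pointer (about crop (303,195)) nearing the red flag (crop (312,160)), about 0.33 rad turned. I'll retreat to clear the top view and measure properly.

```bash
python3 -m crank '[{"dx":0,"dy":0,"dz":-4,"wx":0,"wy":0,"wz":0,"claw":-1},{"dx":0,"dy":0,"dz":-4,"wx":0,"wy":0,"wz":0,"claw":-1},{"dx":0,"dy":4,"dz":0,"wx":0,"wy":0,"wz":0,"claw":-1},{"dx":0,"dy":4,"dz":0,"wx":0,"wy":0,"wz":0,"claw":-1},{"dx":0,"dy":4,"dz":0,"wx":0,"wy":0,"wz":0,"claw":-1},{"dx":0,"dy":4,"dz":0,"wx":0,"wy":0,"wz":0,"claw":-1},{"dx":0,"dy":0,"dz":0,"wx":0,"wy":0,"wz":0,"claw":-1},{"dx":0,"dy":0,"dz":0,"wx":0,"wy":0,"wz":0,"claw":-1}]'
cat > fit.py <<'E'
from h import *
import sys
S=np.array([.6797,.0519]); yaw=np.radians(7.47)
def px(c,P):
    q=(np.array(P)-c['origin'])@np.array(c['orientation']); q=q@np.array(c['camera_matrix']).T; return q[:,:2]/q[:,2:]
def fit(c,z):
    W=cloud(c); h=cv2.cvtColor(c['color'],cv2.COLOR_RGB2HSV); d=np.hypot(*np.moveaxis(W[...,:2]-S,-1,0))
    yl=(abs(h[...,0].astype(int)-28)<8)&(h[...,1]>140)&(h[...,2]>80)&(d<.08)&(W[...,2]>.12)
    m=np.argwhere(yl)[:,::-1]; best=[]
    for a in np.arange(-.3,1,.01):
        r=np.linspace(.03,.062,30); P=np.c_[S[0]-r*np.cos(a+yaw),S[1]-r*np.sin(a+yaw),np.full(30,z)]
        D=np.linalg.norm(m[:,None]-px(c,P)[None],axis=2); best.append((D.min(1).mean()+D.min(0)[10:].mean(),a))
    b=min(best); top=(d<.03)&(W[...,2]>.15)
    return len(m),'ang',round(b[1],2),'err',round(b[0],2),'topz',np.percentile(W[top][:,2],[50,75,90]).round(4)
if __name__=='__main__':
    for n in('top','side'): print(n,'start',fit(dict(np.load(f'pics/{n}1.npz')),.170),'now',fit(shot(n,n+sys.argv[1]),.158))
E
python3 fit.py A
```

```text
clock: 11.0
ee_pos: [0.5045, 0.1898, 0.2002]
tcp_rot: [[-0.991, -0.133, -0.001], [-0.133, 0.991, -0.001], [0.001, -0.0, -1.0]]
contact_force: [-0.9, 0.4, -0.1]
finger_gap: 0.0001
gripper_force: 0.0
top start (51, 'ang', np.float64(-0.01), 'err', np.float64(1.51), 'topz', array([0.1863, 0.2074, 0.2092])) now (48, 'ang', np.float64(0.39), 'err', np.float64(1.45), 'topz', array([0.1797, 0.195 , 0.197 ]))
side start (45, 'ang', np.float64(0.06), 'err', np.float64(1.47), 'topz', array([0.1834, 0.2068, 0.2087])) now (33, 'ang', np.float64(0.43), 'err', np.float64(1.37), 'topz', array([0.1793, 0.1949, 0.1969]))
```

```bash
python3 - <<'E'
from fit import *
c=shot('wrist','w8'); print(px(c,np.array([[.617,.009,.16],[.68,.052,.197]])))
t=dict(np.load('pics/topA.npz')); s=dict(np.load('pics/sideA.npz'))
f=lambda i:cv2.resize(i,(400,400),interpolation=cv2.INTER_CUBIC)
cv2.imwrite('pics/ts.png',np.hstack([f(t['color'][135:195,210:270,::-1]),f(s['color'][225:285,235:295,::-1])]))
E
```

```text
[[-43.1546274  373.97204602]
 [ -6.95346873 526.12066269]]
```

View pics/ts.png

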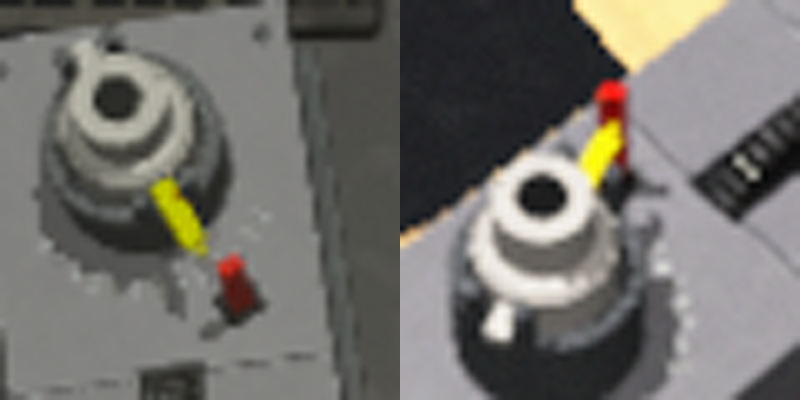

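Top crop: the pointer tip is at (205,252), the flag top at (231,267) and the hub bore at (117,98). Side crop: tip (617,125), flag (611,88), bore (540,195). The pointer still has a little to go, so I'll triangulate all three.

```bash
python3 - <<'E'
from fit import *
cs=[dict(np.load(f'pics/{n}A.npz')) for n in('top','side')]
Pm=[]
for c in cs:
    R=c['orientation'].T; Pm.append(c['camera_matrix']@np.c_[R,-R@c['origin']])
T=np.array([[205,252],[231,267],[117,98]],float)*.15+[210,135]-.42
Q=(np.array([[617,125],[611,88],[540,195]],float)-[400,0])*.15+[235,225]-.42
X=cv2.triangulatePoints(Pm[0],Pm[1],T.T,Q.T); X=(X[:3]/X[3]).T; print(X.round(4))
for A in(S,X[2,:2]):
    v=X[:2,:2]-A; print('axis',A.round(4),'tip,flag ang',(np.arctan2(-v[:,1],-v[:,0])-yaw).round(3),'r',np.hypot(*v.T).round(4))
# also: flag ray with plane z=.165 in each view, tip ray with z=.158
for c,U in zip(cs,(T,Q)):
    for u,z in zip(U,(.158,.165,.196)):
        d=c['orientation']@np.linalg.solve(c['camera_matrix'],[*u,1]); p=c['origin']+d*(z-c['origin'][2])/d[2]; v=p[:2]-S
        print(p.round(4),(np.arctan2(-v[1],-v[0])-yaw).round(3),np.hypot(*v).round(4))
E
```

```text
[[0.626  0.02   0.1612]
 [0.6191 0.0081 0.1663]
 [0.6799 0.0509 0.1981]]
axis [0.6797 0.0519] tip,flag ang [0.405 0.495] r [0.0625 0.0747]
axis [0.6799 0.0509] tip,flag ang [0.39  0.482] r [0.0621 0.0743]
[0.6267 0.0205 0.158 ] 0.404 0.0616
[0.6183 0.0093 0.165 ] 0.476 0.0747
[0.6795 0.0521 0.196 ] -1.04 0.0003
[0.6249 0.018  0.158 ] 0.424 0.0645
[0.6195 0.0063 0.165 ] 0.518 0.0755
[0.68   0.0486 0.196 ] 1.538 0.0033
```

About 0.09 rad is left, which is 9 mm of rim. I'll go back and roll it.

```bash
python3 -m crank '[{"dx":-0.7,"dy":-4,"dz":0,"wx":0,"wy":0,"wz":0,"claw":-1},{"dx":-0.7,"dy":-4,"dz":0,"wx":0,"wy":0,"wz":0,"claw":-1},{"dx":-0.7,"dy":-4,"dz":0,"wx":0,"wy":0,"wz":0,"claw":-1},{"dx":-0.7,"dy":-4,"dz":0,"wx":0,"wy":0,"wz":0,"claw":-1},{"dx":0,"dy":0,"dz":4,"wx":0,"wy":0,"wz":0,"claw":-1},{"dx":0,"dy":0,"dz":3,"wx":0,"wy":0,"wz":0,"claw":-1},{"dx":0,"dy":0,"dz":0,"wx":0,"wy":0,"wz":0,"claw":-1},{"dx":0,"dy":0,"dz":0.9,"wx":0,"wy":0,"wz":0,"claw":-1}]'
python3 -m crank '[{"dx":0,"dy":0,"dz":0.6,"wx":0,"wy":0,"wz":0,"claw":-1},{"dx":0,"dy":0,"dz":0.45,"wx":0,"wy":0,"wz":0,"claw":-1},{"dx":0,"dy":0,"dz":0,"wx":0,"wy":0,"wz":0,"claw":-1},{"dx":0.3,"dy":0,"dz":0,"wx":0,"wy":0,"wz":0,"claw":-1},{"dx":0.3,"dy":0,"dz":0,"wx":0,"wy":0,"wz":0,"claw":-1},{"dx":0.3,"dy":0,"dz":0,"wx":0,"wy":0,"wz":0,"claw":-1},{"dx":0,"dy":0,"dz":0,"wx":0,"wy":0,"wz":0,"claw":-1},{"dx":0,"dy":0,"dz":0,"wx":0,"wy":0,"wz":0,"claw":-1}]'
python3 -m crank '[{"dx":0,"dy":0,"dz":-4,"wx":0,"wy":0,"wz":0,"claw":-1},{"dx":0,"dy":0,"dz":-5,"wx":0,"wy":0,"wz":0,"claw":-1},{"dx":0,"dy":4,"dz":0,"wx":0,"wy":0,"wz":0,"claw":-1},{"dx":0,"dy":4,"dz":0,"wx":0,"wy":0,"wz":0,"claw":-1},{"dx":0,"dy":4,"dz":0,"wx":0,"wy":0,"wz":0,"claw":-1},{"dx":0,"dy":4,"dz":0,"wx":0,"wy":0,"wz":0,"claw":-1},{"dx":0,"dy":0,"dz":0,"wx":0,"wy":0,"wz":0,"claw":-1},{"dx":0,"dy":0,"dz":0,"wx":0,"wy":0,"wz":0,"claw":-1}]'
python3 fit.py B; python3 - <<'E'
from h import *
t=dict(np.load('pics/topB.npz')); s=dict(np.load('pics/sideB.npz'))
f=lambda i:cv2.resize(i,(400,400),interpolation=cv2.INTER_CUBIC)
cv2.imwrite('pics/ts2.png',np.hstack([f(t['color'][135:195,210:270,::-1]),f(s['color'][225:285,235:295,::-1])]))
E
```

```text
clock: 12.15
ee_pos: [0.555, 0.0345, 0.1231]
tcp_rot: [[-0.991, -0.131, 0.003], [-0.131, 0.991, -0.0], [-0.003, -0.001, -1.0]]
contact_force: [0.3, -0.6, 0.4]
finger_gap: -0.0003
gripper_force: 0.0
clock: 13.15
ee_pos: [0.5462, 0.0341, 0.1128]
tcp_rot: [[-0.991, -0.132, 0.004], [-0.132, 0.991, -0.0], [-0.004, -0.001, -1.0]]
contact_force: [0.5, -0.1, 6.4]
finger_gap: -0.0003
gripper_force: 2.9
clock: 14.15
ee_pos: [0.5237, 0.1925, 0.2013]
tcp_rot: [[-0.991, -0.133, 0.0], [-0.133, 0.991, -0.0], [-0.0, -0.001, -1.0]]
contact_force: [0.6, -0.5, -0.3]
finger_gap: 0.0001
gripper_force: 0.0
top start (51, 'ang', np.float64(-0.01), 'err', np.float64(1.51), 'topz', array([0.1863, 0.2074, 0.2092])) now (50, 'ang', np.float64(0.45), 'err', np.float64(1.44), 'topz', array([0.1806, 0.1952, 0.1969]))
side start (45, 'ang', np.float64(0.06), 'err', np.float64(1.47), 'topz', array([0.1834, 0.2068, 0.2087])) now (32, 'ang', np.float64(0.49), 'err', np.float64(1.41), 'topz', array([0.1787, 0.195 , 0.1973]))
```

View pics/ts2.png

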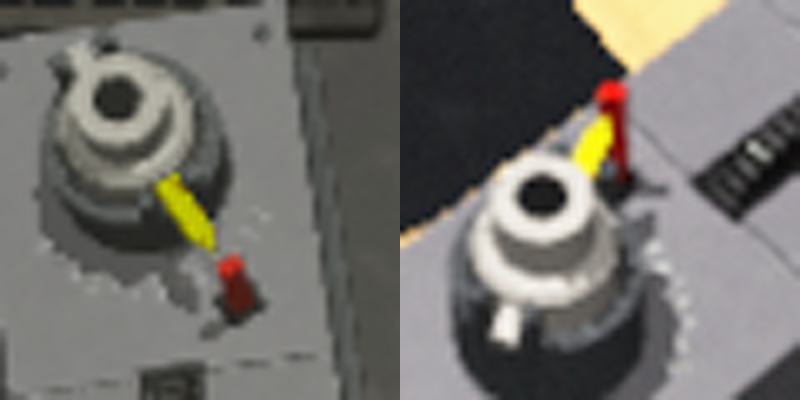

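```bash
python3 - <<'E'
from fit import *
for tag in'AB':
    cs=[dict(np.load(f'pics/{n}{tag}.npz')) for n in('top','side')]
    for n,c in zip(('top','side'),cs):
        h=cv2.cvtColor(c['color'],cv2.COLOR_RGB2HSV).astype(int); W=cloud(c); d=np.hypot(*np.moveaxis(W[...,:2]-S,-1,0))
        red=((h[...,0]<8)|(h[...,0]>172))&(h[...,1]>120)&(h[...,2]>60)&(d<.1)&(W[...,2]>.11)
        yl=(abs(h[...,0]-28)<8)&(h[...,1]>140)&(h[...,2]>80)&(d<.08)&(W[...,2]>.12)
        def bestang(m,mk):
            o=[]
            for a in np.arange(-.2,.9,.005):
                p=px(c,mk(a)); D=np.linalg.norm(m[:,None]-p[None],axis=2); o.append((D.min(1).mean()+D.min(0).mean(),a))
            return round(min(o)[1],3),round(min(o)[0],2)
        def bx(a,r0,r1,z0,z1,w):
            g=np.stack(np.meshgrid(np.linspace(r0,r1,8),np.linspace(-w,w,5),np.linspace(z0,z1,8)),-1).reshape(-1,3)
            b=a+yaw; return np.c_[S[0]-g[:,0]*np.cos(b)+g[:,1]*np.sin(b),S[1]-g[:,0]*np.sin(b)-g[:,1]*np.cos(b),g[:,2]]
        M=lambda q:np.argwhere(q)[:,::-1].astype(float)
        print(tag,n,'flag',bestang(M(red),lambda a:bx(a,.071,.075,.115,.165,.005)),'ptr',bestang(M(yl),lambda a:bx(a,.036,.062,.155,.161,.004)))
E
```

```text
A top flag (np.float64(0.48), np.float64(0.77)) ptr (np.float64(0.385), np.float64(1.07))
A side flag (np.float64(0.485), np.float64(1.25)) ptr (np.float64(0.43), np.float64(0.76))
B top flag (np.float64(0.485), np.float64(0.74)) ptr (np.float64(0.455), np.float64(1.12))
B side flag (np.float64(0.485), np.float64(0.88)) ptr (np.float64(0.495), np.float64(0.88))
```

The flag is at 0.485 rad and the pointer at about 0.465. The last 9 mm stroke yielded about 0.067 rad, so I'll add one 4 mm stroke.

```bash
python3 -m crank '[{"dx":-0.2,"dy":-4,"dz":0,"wx":0,"wy":0,"wz":0,"claw":-1},{"dx":-0.2,"dy":-4,"dz":0,"wx":0,"wy":0,"wz":0,"claw":-1},{"dx":-0.2,"dy":-4,"dz":0,"wx":0,"wy":0,"wz":0,"claw":-1},{"dx":-0.1,"dy":-4,"dz":0,"wx":0,"wy":0,"wz":0,"claw":-1},{"dx":0,"dy":0,"dz":4,"wx":0,"wy":0,"wz":0,"claw":-1},{"dx":0,"dy":0,"dz":3,"wx":0,"wy":0,"wz":0,"claw":-1},{"dx":0,"dy":0,"dz":0,"wx":0,"wy":0,"wz":0,"claw":-1},{"dx":0,"dy":0,"dz":0.9,"wx":0,"wy":0,"wz":0,"claw":-1}]'
python3 -m crank '[{"dx":0,"dy":0,"dz":0.6,"wx":0,"wy":0,"wz":0,"claw":-1},{"dx":0,"dy":0,"dz":0.5,"wx":0,"wy":0,"wz":0,"claw":-1},{"dx":0,"dy":0,"dz":0,"wx":0,"wy":0,"wz":0,"claw":-1},{"dx":0.2,"dy":0,"dz":0,"wx":0,"wy":0,"wz":0,"claw":-1},{"dx":0.2,"dy":0,"dz":0,"wx":0,"wy":0,"wz":0,"claw":-1},{"dx":0,"dy":0,"dz":0,"wx":0,"wy":0,"wz":0,"claw":-1},{"dx":0,"dy":0,"dz":0,"wx":0,"wy":0,"wz":0,"claw":-1},{"dx":0,"dy":0,"dz":0,"wx":0,"wy":0,"wz":0,"claw":-1}]'
python3 -m crank '[{"dx":0,"dy":0,"dz":-4,"wx":0,"wy":0,"wz":0,"claw":-1},{"dx":0,"dy":0,"dz":-5,"wx":0,"wy":0,"wz":0,"claw":-1},{"dx":0,"dy":4,"dz":0,"wx":0,"wy":0,"wz":0,"claw":-1},{"dx":0,"dy":4,"dz":0,"wx":0,"wy":0,"wz":0,"claw":-1},{"dx":0,"dy":4,"dz":0,"wx":0,"wy":0,"wz":0,"claw":-1},{"dx":0,"dy":4,"dz":0,"wx":0,"wy":0,"wz":0,"claw":-1},{"dx":0,"dy":0,"dz":0,"wx":0,"wy":0,"wz":0,"claw":-1},{"dx":0,"dy":0,"dz":0,"wx":0,"wy":0,"wz":0,"claw":-1}]'
python3 fit.py C
```

```text
clock: 15.25
ee_pos: [0.5531, 0.0342, 0.1236]
tcp_rot: [[-0.991, -0.131, 0.003], [-0.131, 0.991, -0.001], [-0.003, -0.001, -1.0]]
contact_force: [0.7, -0.1, 0.4]
finger_gap: -0.0003
gripper_force: 0.0
clock: 16.25
ee_pos: [0.5493, 0.0344, 0.1128]
tcp_rot: [[-0.991, -0.132, 0.004], [-0.132, 0.991, -0.0], [-0.004, -0.001, -1.0]]
contact_force: [1.2, 0.7, 5.8]
finger_gap: -0.0
gripper_force: 2.9
clock: 17.25
ee_pos: [0.5266, 0.1929, 0.2012]
tcp_rot: [[-0.991, -0.133, 0.0], [-0.133, 0.991, -0.001], [-0.0, -0.001, -1.0]]
contact_force: [-0.1, 0.2, 0.3]
finger_gap: -0.0001
gripper_force: 0.0
top start (51, 'ang', np.float64(-0.01), 'err', np.float64(1.51), 'topz', array([0.1863, 0.2074, 0.2092])) now (48, 'ang', np.float64(0.49), 'err', np.float64(1.45), 'topz', array([0.1814, 0.1952, 0.1971]))
side start (45, 'ang', np.float64(0.06), 'err', np.float64(1.47), 'topz', array([0.1834, 0.2068, 0.2087])) now (26, 'ang', np.float64(0.53), 'err', np.float64(1.33), 'topz', array([0.1786, 0.1954, 0.1971]))
```

The pointer now reads 0.49 in the top view and 0.53 in the side view (0.06 biased), against the flag at 0.485. The coupling is home and the robot touches nothing, so I'll hand in.

```bash
python3 -c "
from rig import manip
print(manip.sign_off())"
```

```text
the job is handed in; nothing more can be done
None
```

I rolled the thumbwheel with the closed fingertips until the coupling dropped home (about 12 mm down), then rolled on until its pointer faced the red flag to within about 0.02 rad by the cameras; handed in at about 17 s with the arm clear, result not reported back.

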